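# Date-stamp a wooden gift tag

### The job

Feed one wooden gift tag out of the tag feeder: with the gripper press the lever at the feeder's side right down to its stop, so that the tag slides out onto the bed, and let the lever spring back up. Then take the hand stamp by its turned grip, press it gently onto the cushion of the open ink pad, and set it on the engraved box of the fed-out tag: upright, flat on the wood, centred in the box and square to it, pressed down lightly with about 5 N. Finish while still gripping the stamp and holding it pressed there, do not let go; leave the other things on the table where they are.

Things in the scene. Friction and masses are not known exactly. Their poses are not given: they have to be found in the camera images.
- tag_feeder: Fixed grey tag feeder, base 170 (x) x 120 (y) mm; origin on the table under the base's centre. Feeds to its -x. Magazine of waiting tags: open aluminium box 78 x 102 mm, 51 mm high, centred at x +32 mm. Bed 12 mm above the table, its open end x -79 to -6 mm, with rails and end stop 18 mm high. Left (+y, to y 97 mm) the lever's housing, 63 mm high, x +10 to +80 mm.
- feed_lever (a joint): Spring lever at the feeder's left, rad: 0 up, 0.48 down at its stop. Turns about a pin along the feeder's y at feeder x +58, y +74.5, z +55 mm and points to its -x, at rest 0.28 rad above level. Takes 3 N at first, 6 N at the stop. Drives the pusher that slides the lowest tag 77 mm out onto the bed; springs back when let go, the tag stays.
- lever_plate (a point): Middle of the upper face of the lever's black ribbed thumb plate (34 x 32 mm), 130 mm out from the pin and 6 mm above the lever's middle line; moves with the lever, from 97 mm above the table at rest to about 35 mm at the stop.
- feeder_bed (a point): Fixed point of the feeder: where the middle of the tag's date box lies when the tag is fed out, 16 mm above the table (height of the tag's upper face).
- gift_tag: The loose plywood gift tag, 64 mm (x) x 92 mm (y) x 4 mm, 18 g; origin under its centre, z up. At the start it is the lowest tag in the feeder's magazine, hidden under the others, its axes those of the feeder.
- date_box (a point): Centre of the engraved date box on the upper face of that loose tag: a thin dark rectangle, 34 mm along the tag's x and 60 mm along its y. It lies 8 mm towards the tag's -y from its centre, away from the brass eyelet, and moves with the tag.
- date_stamp: Loose hand stamp, turned grip on a black block, 62 mm high, about 55 g, standing upright; origin at the centre of its sole's underside, z up. Block with the flat sole 22 (x) x 48 (y) mm, 19 mm high; round collar 32 mm across at 20 to 30 mm height; round grip about 24 mm across from 30 to 62 mm. Either way round counts as square.
- ink_pad: Ink pad fixed on the table, case 62 (x) x 96 (y) mm, origin under its centre, z up. Cushion face 8 mm, case rim 9 mm above the table; inside 58 x 92 mm. Lid open, leaning back from the +x edge, up to 75 mm high. Between pad and feeder stands a fixed round pile of tin lids, 260 mm across, 181 mm high, middle at x 0.59, y 0.03 m: carry things above it or round its front.

How it is judged:
By the outcome, as a careful person would: the job done as asked, in the order asked, and still so for the second after the job is handed in, while the arm keeps its last pose, push and grip.
It also fails if it takes over 69 s, if anything falls off the work surface, if the arm or the gripper's body presses on something with over 40 N, if the wrist force passes 120 N, or if a joint passes its speed limit or range.

### The arm

A 7-joint arm with a two-finger parallel gripper is mounted at the origin on a cart in front of the work surface, level with it; the furniture and walls round the work are solid. World frame = base frame: x ahead of the robot, y to its left, z up, the work surface at z = 0. Lengths are in m, angles in rad, forces in N, time in s.
With the tool pointing down it reaches from about 0.35 to 0.9 m from the base axis. Payload 8.1 kg.
Tool frame: the origin (TCP) lies midway between the tips of the shut fingers; the grasp point (between the pads) lies 19 mm behind it; z points along the fingers, y is the line along which they close (so a half turn about z gives the same grasp; the last joint's range is limited). The gripper opens to 92 mm and grips with 3 to 60 N. Pads are 19 mm wide; open, the fingers measure 130 mm over their backs; the gripper's body (75 mm by 190 mm) begins 47 mm behind the grasp point.
Start: joints at [1.087, 0.434, 0.025, 1.573, -0.012, 1.134, -0.075], TCP at [0.232, -0.58, 0.227] pointing down, gripper open.
Joint ranges: [-2.62, 2.62], [-0.44, 2.09], [-1.27, 1.32], [0.08, 2.57], [-1.32, 4.46], [0.12, 2], [-2.74, 2.74]. Speed limits (rad/s): [2.22, 2.22, 3.01, 3.01, 3.14, 3.14, 3.14].

### API

Orientations are given as a rotation vector (axis times angle).
In Python, from cell import arm gives the robot as it stands.
- The arm moves only by the tool carry_out, never from a script. Its arguments are lists of equal length, an entry for each row: "claw": the finger opening in cm, from 0 to 9.18; "delta_pos": the shift along the tool's x, y, z in cm, a list of three; "angular": the turn, a rotation vector about the tool's x, y, z in rad, a list of three. In form: {"claw": [claw, ...], "delta_pos": [[dx, dy, dz], ...], "angular": [[ax, ay, az], ...]}. A call has 1 to 20 rows; each row shifts and turns the commanded pose from where the row before left it, along the tool's axes as they then stand; what a row does not reach is not made up. A row lasts 1/10 s, in which the tool goes at most 50 mm and 8.59 degrees, less where a joint would pass 70% of its speed; a pose out of reach is approached as far as the arm can. A call with a gripper value outside its range is refused whole. The fingers move at their own pace and stop on an object; "force" is the grip in N (left out, the last holds). Time passes only in rows, so rows that do not move let the fingers close. It gives the time, the measured TCP pose, the force, the opening and the grip force at its end, in the units of the state.
- arm.observe(): the state, without advancing time (a new reading comes with each control period).
- arm.get_image(name): name is "scene" or "top" or "wrist"; returns a dict with "frame" (384x512x3 uint8, red, green, blue), "mtx" (3x3 intrinsics, pixels), "dist" ([k1, k2, p1, p2, k3] as OpenCV has them; the pictures are not rectified), "T" (4x4, takes a point from camera to world coordinates). Camera axes: x right, y down, z forward; pixel columns grow to the right and rows downward; lengths in m; the calibration is good to about 2 mm. A picture is of the moment at which its call begins. There is no depth.
- arm.sign_off(): hands the job in; it is judged then, once.
Trained networks look in a picture, given as the dict that the camera call returned (one of the last four; its "shot" number tells which), for a name from the list of things; names that differ only in an ending like _2 or _b are one class to them, and where a whole thing is asked for, a point or a joint stands for the part that bears it (a point fixed in the world has none). Each returns a list of dicts, best first, with "conf" (0 to 1); they miss things now and then, are a little off and sometimes report something else, mostly with a low value. They report only what shows in the picture. A call takes as long as a camera call.
- arm.look_for(label, picture): "centre" ([column, row] as shares, 0 to 1, of the picture: columns of its width, rows of its height, amid what is visible of it).
- arm.trace(label, picture): "region" (384x512 bool, what is visible of it) and "centre" ([column, row] as shares, 0 to 1, of the picture: columns of its width, rows of its height, amid what is visible of it).
- arm.place_of(label, picture): "centre" ([column, row] as shares, 0 to 1, of the picture: columns of its width, rows of its height: a listed point, or the origin of a listed thing).
The state is a dict: "clock": time; "joints": joint angles; "dq": joint speeds; "joint_efforts": joint torques, N m; "position": TCP position; "ee_rot": TCP orientation; "force": force on the tool from outside, world axes, zero at the start; "ft_torque": the same for the moment, N m; "width": opening from 0.0 (shut) to 1.0 (fully open); "gripper_force": force on a finger pad.
Only numpy, scipy, OpenCV 4.12 (cv2) and the standard library are available. Lean on these libraries where they do the work, as an engineer would, in place of code of your own. Each camera call takes 0.05 s, during which the arm holds its last target. There are 200 camera calls.

## Working session

There is one attempt and no reset: what is moved stays moved. The work goes in short steps, Python scripts to look and compute and a tool call to move; the robot and the scene stay as the last step left them, time stands still between calls to the robot, and variables do not carry over. Pictures are saved under pics/ and viewed, at most 10 in all, crops included, and the job is handed in when it is done.

Besides the shell and the picture viewer there is one more tool, called after ">>>" by a JSON object that holds its "method" and its "body". carry_out: Moves the arm, as the interface text tells. Its arguments: {"type":"object","properties":{"claw":{"type":"array","items":{"type":"number"}},"delta_pos":{"type":"array","items":{"type":"array","items":{"type":"number"}}},"angular":{"type":"array","items":{"type":"array","items":{"type":"number"}}},"force":{"type":"number"}},"required":["claw","delta_pos","angular"]}

```bash
mkdir -p pics; cat > h.py <<'E'
import numpy as np, cv2
from scipy.spatial.transform import Rotation as R
from cell import arm
NAMES=["tag_feeder","feed_lever","lever_plate","feeder_bed","gift_tag","date_box","date_stamp","ink_pad"]
def ray(p,c):
    u=np.array(c,float)*[512,384]
    n=cv2.undistortPoints(u.reshape(1,1,2),np.array(p["mtx"]),np.array(p["dist"]))[0,0]
    T=np.array(p["T"]); d=T[:3,:3]@np.r_[n,1]
    return T[:3,3],d/np.linalg.norm(d)
def tri(rs):
    A=sum(np.eye(3)-np.outer(d,d) for o,d in rs); b=sum((np.eye(3)-np.outer(d,d))@o for o,d in rs)
    x=np.linalg.solve(A,b); return x,[np.linalg.norm((np.eye(3)-np.outer(d,d))@(x-o)) for o,d in rs]
def atz(r,z):
    o,d=r; return o+d*(z-o[2])/d[2]
def proj(p,X):
    T=np.linalg.inv(np.array(p["T"])); 
    return cv2.projectPoints(np.array(X,float).reshape(-1,1,3),cv2.Rodrigues(T[:3,:3])[0],T[:3,3],np.array(p["mtx"]),np.array(p["dist"]))[0][:,0]
def save(p,n): cv2.imwrite("pics/"+n,cv2.cvtColor(np.array(p["frame"]),cv2.COLOR_RGB2BGR))
E
python3 - <<'E'
from h import *
np.set_printoptions(precision=4,suppress=True)
P={n:arm.get_image(n) for n in ["scene","top","wrist"]}
for k in P: save(P[k],k+"0.png"); print(k,np.array(P[k]["T"])[:3,3])
im=np.hstack([cv2.imread("pics/%s0.png"%k) for k in ["scene","top"]]); 
for n in NAMES:
    rs=[]
    for k in P:
        try: r=arm.place_of(n,P[k])
        except Exception as e: print(n,k,e); continue
        for q in r[:2]: print(n,k,np.array(q["centre"])*[512,384],round(q["conf"],2))
        if r and r[0]["conf"]>.4 and k!="wrist": rs.append(ray(P[k],r[0]["centre"]))
    if len(rs)>1: print("  ",*tri(rs))
s=arm.observe(); print(s)
E
```

```text
scene [-0.1965  0.607   0.5949]
top [ 0.354  -0.0091  0.9435]
wrist [ 0.2968 -0.5536  0.3831]
tag_feeder scene [322.7136 206.208 ] 0.74
tag_feeder top [372.1216 186.5856] 0.74
   [ 0.4942 -0.2577 -0.0033] [np.float64(0.0029851782562959413), np.float64(0.002985178256295881)]
feed_lever scene it knows: date_box, date_stamp, feeder_bed, gift_tag, ink_pad, lever_plate, tag_feeder
feed_lever top it knows: date_box, date_stamp, feeder_bed, gift_tag, ink_pad, lever_plate, tag_feeder
feed_lever wrist it knows: date_box, date_stamp, feeder_bed, gift_tag, ink_pad, lever_plate, tag_feeder
lever_plate scene [318.72   186.3168] 0.5
lever_plate top [339.9168 197.4912] 0.81
   [ 0.4494 -0.1674  0.1049] [np.float64(0.0035330419226374267), np.float64(0.0035330419226373235)]
feeder_bed scene [332.288 206.592] 0.67
feeder_bed top [370.5856 201.7152] 0.67
   [ 0.4561 -0.2497  0.015 ] [np.float64(0.0018307009806887182), np.float64(0.0018307009806886767)]
gift_tag scene [318.4128 198.4896] 0.47
date_box scene [320.9216 192.4992] 0.42
date_stamp scene [213.1968 281.2032] 0.88
date_stamp top [174.592  212.5824] 0.5
   [0.4161 0.1883 0.0046] [np.float64(0.005986796698882074), np.float64(0.005986796698882147)]
ink_pad scene [169.7792 266.1888] 0.83
ink_pad top [160.8192 165.5808] 0.79
   [ 0.5258  0.2279 -0.0018] [np.float64(0.005581676954597491), np.float64(0.0055816769545975475)]
{'clock': 1.2, 'joints': array([ 1.0874,  0.4345,  0.025 ,  1.5732, -0.0116,  1.134 , -0.0751]), 'dq': array([ 0.0003, -0.0001, -0.0018,  0.001 , -0.0013,  0.0003, -0.0002]), 'joint_efforts': array([  0.0008, -66.7664,   0.985 , -31.4802,  -0.0605,   0.0331,
         0.    ]), 'position': array([ 0.2322, -0.5803,  0.2267]), 'ee_rot': array([ 3.0848,  0.5943, -0.    ]), 'force': array([ 0.3668, -0.3091, -0.1469]), 'ft_torque': array([-0.0186, -0.0425, -0.0416]), 'gripper_force': 0.0, 'width': 1.002101875726003}
```

View pics/scene0.png

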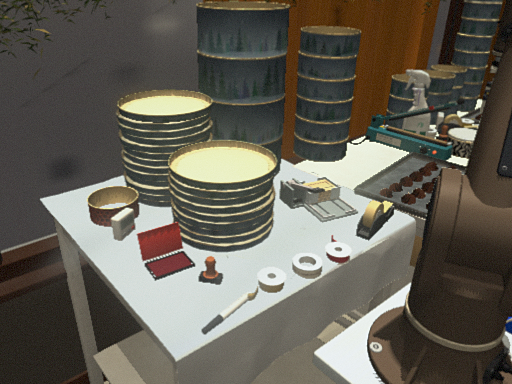

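View pics/top0.png

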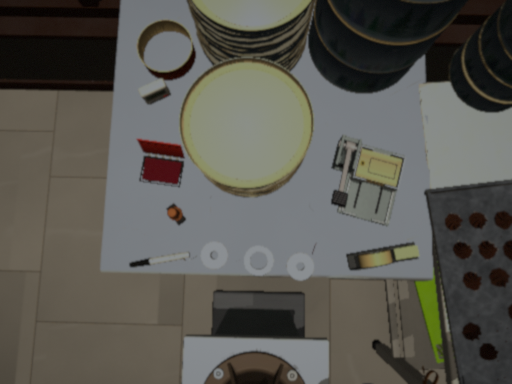

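The scene view shows the stamp at about (210,268), the red open pad at (165,260) and the feeder at (320,195). In the top view they are at (176,213), (161,168) and (370,180), with the black lever plate at (340,198). The stamp is turned roughly 45°. Next I'll move the wrist camera over the feeder.

>>> {"method": "carry_out", "body": {"claw": [9,9,9,9,9,9,9,9,9,9,9,9,9,9,9,9,9,9], "delta_pos": [[3.2,-1.65,-0.3],[3.2,-1.65,-0.3],[3.2,-1.65,-0.3],[3.2,-1.65,-0.3],[3.2,-1.65,-0.3],[3.2,-1.65,-0.3],[3.2,-1.65,-0.3],[3.2,-1.65,-0.3],[3.2,-1.65,-0.3],[3.2,-1.65,-0.3],[0,0,0],[0,0,0],[0,0,0],[0,0,0],[0,0,0],[0,0,0],[0,0,0],[0,0,0]], "angular": [[0,0,0],[0,0,0],[0,0,0],[0,0,0],[0,0,0],[0,0,0],[0,0,0],[0,0,0],[0,0,0],[0,0,0],[0,0,-0.14],[0,0,-0.14],[0,0,-0.14],[0,0,-0.14],[0,0,-0.14],[0,0,-0.14],[0,0,-0.14],[0,0,0]]}}

```text
clock: 3.0
position: [0.4679, -0.3083, 0.2567]
ee_rot: [-2.44, -1.979, -0.0]
force: [-0.5, -0.1, 1.3]
width: 0.982
gripper_force: 0.0
```

```bash
python3 - <<'E'
from h import *
np.set_printoptions(precision=4,suppress=True)
s=arm.observe(); print(s["clock"],s["position"],R.from_rotvec(s["ee_rot"]).as_matrix()[:,0],s["joints"])
p=arm.get_image("wrist"); save(p,"w1.png"); print(np.array(p["T"]))
Z={"tag_feeder":0,"lever_plate":.097,"feeder_bed":.016}
for n in Z:
    for q in arm.place_of(n,p)[:2]: print(n,np.array(q["centre"])*[512,384],round(q["conf"],2),atz(ray(p,q["centre"]),Z[n]))
E
```

```text
3.0 [ 0.4679 -0.3083  0.2567] [0.2066 0.9784 0.0001] [ 0.7071  0.3271 -0.2914  1.671   0.1009  1.1583  0.1818]
[[ 0.9782 -0.2004 -0.0539  0.4816]
 [-0.2075 -0.9438 -0.2573 -0.239 ]
 [ 0.0007  0.2629 -0.9648  0.4139]
 [ 0.      0.      0.      1.    ]]
tag_feeder [266.496  104.9856] 0.74 [ 0.497  -0.2571  0.    ]
lever_plate [201.0112  17.088 ] 0.68 [ 0.452  -0.1655  0.097 ]
feeder_bed [227.6864 109.4016] 0.79 [ 0.451  -0.2519  0.016 ]
```

View pics/w1.png

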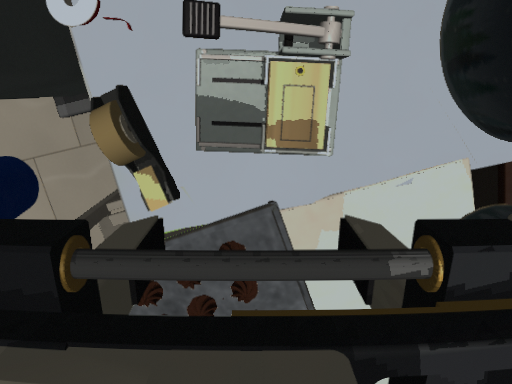

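The wrist view shows the feeder from (195,50) to (335,156), with the lever plate at (202,18) and the bed to the left. I'll fit the feeder yaw and triangulate the points.

```bash
python3 - <<'E'
from h import *
np.set_printoptions(precision=4,suppress=True)
p=arm.get_image("wrist"); P=[arm.get_image("top"),arm.get_image("scene"),p]
for n in ["tag_feeder","lever_plate","feeder_bed"]:
    rs=[]
    for q in P:
        r=arm.place_of(n,q)
        if r and r[0]["conf"]>.4: rs.append(ray(q,r[0]["centre"]))
    print(n,len(rs),*tri(rs))
for z in (.012,.018):
    c=[atz(ray(p,np.array(u)/[512,384]),z)[:2] for u in [(196,50),(195,150),(333,156)]]
    e=c[2]-c[1]; f=c[0]-c[1]
    print(z,np.linalg.norm(e),np.linalg.norm(f),np.degrees(np.arctan2(e[1],e[0])),np.degrees(np.arctan2(f[1],f[0]))-90,(c[0]+c[2])/2)
m=arm.trace("tag_feeder",p)[0]["region"]; print(m.sum())
# fitted outline check
for yaw in (-12,-14,-16):
    a=np.radians(yaw);Rm=np.array([[np.cos(a),-np.sin(a)],[np.sin(a),np.cos(a)]])
    o=np.array([.497,-.257])
    print(yaw,[proj(p,np.r_[o+Rm@np.array(v[:2]),v[2]])[0] for v in [(-.085,.06,.018),(-.085,-.06,.018),(.085,-.06,.012),(-.0653,.0745,.097)]])
print(arm.observe()["clock"])
E
```

```text
tag_feeder 3 [ 0.497  -0.2553 -0.0035] [np.float64(0.0018630603697048576), np.float64(0.0018271082095626394), np.float64(0.0012733572600430684)]
lever_plate 3 [ 0.4473 -0.1669  0.0977] [np.float64(0.002505565599793966), np.float64(0.0012084687012792591), np.float64(0.0036887726891709285)]
feeder_bed 3 [ 0.4499 -0.2525  0.0269] [np.float64(0.0051738370194601485), np.float64(0.004798021156555376), np.float64(0.0012386707791132916)]
0.012 0.16905762775770258 0.11572066895816241 -14.779424527502837 -15.01325793567014 [ 0.4977 -0.2562]
0.018 0.1665335642086651 0.11399293666792736 -14.779424527502837 -15.013257935670183 [ 0.4974 -0.256 ]
20408
-12 [array([191.6071,  51.961 ]), array([196.1006, 156.7208]), array([335.5586, 155.1919]), array([197.7567,  24.2237])]
-14 [array([193.4024,  49.2129]), array([194.2973, 154.2779]), array([333.6916, 157.5446]), array([200.6395,  21.5221])]
-16 [array([195.2969,  46.5276]), array([192.5735, 151.7693]), array([331.7516, 159.8292]), array([203.6219,  18.9257])]
3.85
```

>>> {"method": "carry_out", "body": {"claw": [0,0,0,0,0,0,0,0,0,0,0,0,0,0], "delta_pos": [[2.69,-0.93,0],[2.69,-0.93,0],[2.69,-0.93,0],[2.69,-0.93,0],[2.69,-0.93,0],[0,0,3],[0,0,3],[0,0,3],[0,0,3],[0,0,1.5],[0,0,0],[0,0,0],[0,0,0],[0,0,0]], "angular": [[0,0,0],[0,0,0],[0,0,0],[0,0,0],[0,0,0],[0,0,0.05],[0,0,0],[0,0,0],[0,0,0],[0,0,0],[0,0,0],[0,0,0],[0,0,0],[0,0,0]], "force": 20}}

```text
clock: 5.25
position: [0.4514, -0.1672, 0.1228]
ee_rot: [2.489, 1.913, 0.002]
force: [0.3, -0.1, 0.4]
width: 0.005
gripper_force: 0.0
```

```bash
python3 - <<'E'
from h import *
s=arm.observe(); print(s["position"],s["width"],s["force"])
P=[arm.get_image(k) for k in("scene","top")]
for p,k in zip(P,("s","t")):
    X=[s["position"],[.4534,-.1676,.097]]; uv=proj(p,X); print(uv)
    c=uv[0].astype(int); im=cv2.cvtColor(np.array(p["frame"]),cv2.COLOR_RGB2BGR)
    im=cv2.resize(im[c[1]-50:c[1]+50,c[0]-65:c[0]+65],None,fx=4,fy=4); cv2.imwrite("pics/c_%s.png"%k,im[:, :390])if 0 else cv2.imwrite("pics/c_%s.png"%k,im)
cv2.imwrite("pics/c1.png",cv2.resize(np.hstack([cv2.imread("pics/c_s.png"),cv2.imread("pics/c_t.png")]),(800,308)))
E
```

```text
[ 0.45138427 -0.16715851  0.1228204 ] 0.005196933751566366 [ 0.30532379 -0.09184559  0.40419245]
[[317.30986645 179.57381137]
 [315.93235196 188.44967748]]
[[342.64265869 196.87771122]
 [340.44294778 197.33192649]]
```

View pics/c1.png

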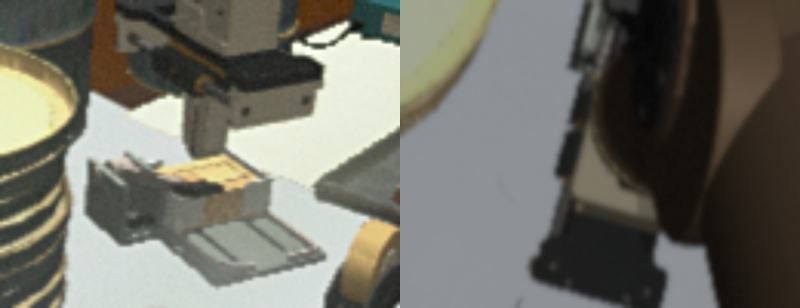

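>>> {"method": "carry_out", "body": {"claw": [0,0,0,0,0,0,0,0], "delta_pos": [[0,0,1.3],[0,0,1.3],[0,0,1.3],[0,0,1.3],[0,0,1.3],[0,0,1],[0,0,0],[0,0,0]], "angular": [[0,0,0],[0,0,0],[0,0,0],[0,0,0],[0,0,0],[0,0,0],[0,0,0],[0,0,0]]}}

```text
clock: 6.15
position: [0.4502, -0.1669, 0.0471]
ee_rot: [-2.49, -1.914, 0.001]
force: [-4.0, 1.9, 4.0]
width: 0.01
gripper_force: 2.6
```

>>> {"method": "carry_out", "body": {"claw": [0,0,0,0,0], "delta_pos": [[0,0,0.4],[0,0,0.4],[0,0,0.2],[0,0,0],[0,0,0]], "angular": [[0,0,0],[0,0,0],[0,0,0],[0,0,0],[0,0,0]]}}

```text
clock: 6.65
position: [0.4512, -0.1671, 0.0376]
ee_rot: [2.49, 1.914, 0.001]
force: [-2.2, 0.2, 5.5]
width: 0.004
gripper_force: 2.8
```

>>> {"method": "carry_out", "body": {"claw": [0,0,0,0], "delta_pos": [[0,0,0.2],[0,0,0.2],[0,0,0],[0,0,0]], "angular": [[0,0,0],[0,0,0],[0,0,0],[0,0,0]]}}

```text
clock: 7.05
position: [0.4516, -0.1673, 0.0351]
ee_rot: [2.489, 1.913, 0.001]
force: [-6.9, 3.2, 29.9]
width: 0.005
gripper_force: 15.5
```

>>> {"method": "carry_out", "body": {"claw": [0,0,0,0,0,0,0,0,0,0,0,0], "delta_pos": [[0,0,0],[0,0,-0.5],[0,0,-1],[0,0,-1.5],[0,0,-2],[0,0,-3],[0,0,-3],[0,0,-3],[0,0,-3],[0,0,-3],[0,0,-3],[0,0,-3]], "angular": [[0,0,0],[0,0,0],[0,0,0],[0,0,0],[0,0,0],[0,0,0],[0,0,0],[0,0,0],[0,0,0],[0,0,0],[0,0,0],[0,0,0]]}}

```text
clock: 8.25
position: [0.4506, -0.1667, 0.2949]
ee_rot: [2.49, 1.914, 0.002]
force: [0.6, -0.5, 0.1]
width: 0.006
gripper_force: 0.0
```

>>> {"method": "carry_out", "body": {"claw": [9,9,9,9,9,9,9,9,9,9], "delta_pos": [[3.62,-0.97,0],[3.62,-0.97,0],[3.62,-0.97,0],[3.62,-0.97,0],[3.62,-0.97,0],[3.62,-0.97,0],[3.62,-0.97,0],[3.62,-0.97,0],[0,0,0],[0,0,0]], "angular": [[0,0,0],[0,0,0],[0,0,0],[0,0,0],[0,0,0],[0,0,0],[0,0,0],[0,0,0],[0,0,0],[0,0,0]]}}

```text
clock: 9.25
position: [0.45, 0.1337, 0.2932]
ee_rot: [2.488, 1.917, 0.001]
force: [0.7, -0.3, -0.5]
width: 0.826
gripper_force: 0.0
```

```bash
python3 - <<'E'
from h import *
np.set_printoptions(precision=4,suppress=True)
s=arm.observe(); print(s["clock"],s["position"],s["joints"],s["width"])
P={k:arm.get_image(k) for k in("wrist","top","scene")}
for n in ["gift_tag","date_box","feeder_bed","lever_plate","date_stamp","ink_pad"]:
    rs=[]
    for k,p in P.items():
        r=arm.place_of(n,p)
        if r:
            print(n,k,np.array(r[0]["centre"])*[512,384],round(r[0]["conf"],2),atz(ray(p,r[0]["centre"]),0 if n in("date_stamp","ink_pad") else .016))
            if r[0]["conf"]>.4: rs.append(ray(p,r[0]["centre"]))
    if len(rs)>1: print("   ",*tri(rs))
ims=[cv2.cvtColor(np.array(P[k]["frame"]),cv2.COLOR_RGB2BGR) for k in P]
t=cv2.resize(ims[1][130:230,300:420],(400,333)); w=cv2.resize(ims[0],(400,300))
save(P["wrist"],"w2.png")
cv2.imwrite("pics/t2.png",t)
E
```

```text
9.25 [0.45   0.1337 0.2932] [ 0.1215  0.1815 -0.6058  1.7945  0.1107  1.1988 -0.7745] 0.8261736383627203
gift_tag top [369.1008 203.712 ] 0.84 [ 0.45   -0.2472  0.016 ]
gift_tag scene [333.312  211.3152] 0.92 [ 0.4372 -0.2288  0.016 ]
    [ 0.4522 -0.2502  0.0017] [np.float64(0.000982592233717605), np.float64(0.0009825922337175128)]
date_box top [369.7152 202.9824] 0.91 [ 0.4517 -0.2486  0.016 ]
date_box scene [335.104  204.7104] 0.93 [ 0.4584 -0.2612  0.016 ]
    [ 0.4497 -0.2473  0.0245] [np.float64(0.001402435548471648), np.float64(0.00140243554847173)]
feeder_bed top [371.4048 203.904 ] 0.63 [ 0.4497 -0.2524  0.016 ]
feeder_bed scene [335.9232 205.7856] 0.61 [ 0.453  -0.2582  0.016 ]
    [ 0.4488 -0.2517  0.0201] [np.float64(0.0005805483703835871), np.float64(0.0005805483703836419)]
lever_plate top [339.4048 197.1072] 0.8 [ 0.4634 -0.1804  0.016 ]
lever_plate scene [317.4912 188.5824] 0.45 [ 0.5557 -0.2966  0.016 ]
    [ 0.4516 -0.1672  0.0977] [np.float64(0.0028151799161312756), np.float64(0.0028151799161312717)]
date_stamp wrist [215.296  112.8192] 0.83 [0.4148 0.1893 0.    ]
date_stamp scene [210.4832 281.3952] 0.87 [0.4186 0.1865 0.    ]
    [0.4151 0.1892 0.0035] [np.float64(0.00022520455586794361), np.float64(0.0002252045558679433)]
ink_pad wrist [284.1088  64.0896] 0.89 [0.5177 0.2263 0.    ]
ink_pad scene [171.1104 266.9184] 0.8 [0.514  0.2252 0.    ]
    [ 0.5171  0.2251 -0.0019] [np.float64(0.0014523487428538583), np.float64(0.001452348742853992)]
```

View pics/w2.png

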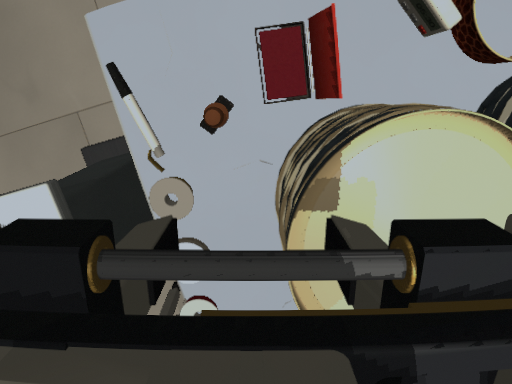

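View pics/t2.png

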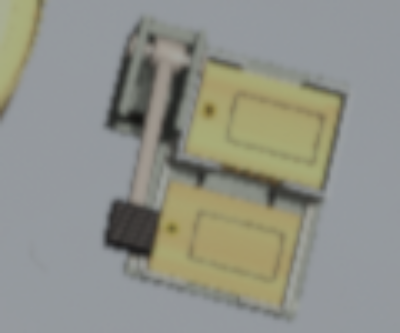

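The top crop shows the tag fed out onto the bed with the lever back up. In the wrist view the stamp is at (215,113) with its block running from lower left to upper right, and the pad is at (284,64). I'll turn the tool so it is clear of the pile and look at the stamp closer.

>>> {"method": "carry_out", "body": {"claw": [9,9,9,9,9,9,9,9,9,9,9,9], "delta_pos": [[0,0,0],[0,0,0],[0,0,0],[0,0,0],[0,0,0],[0,0,0],[0,0,0],[0.7,0.6,3],[0.7,0.6,3],[0,0,3],[0,0,0],[0,0,0]], "angular": [[0,0,-0.142],[0,0,-0.142],[0,0,-0.142],[0,0,-0.142],[0,0,-0.142],[0,0,-0.142],[0,0,-0.142],[0,0,0],[0,0,0],[0,0,0],[0,0,0],[0,0,0]]}}

```text
clock: 11.5
position: [0.4496, 0.1514, 0.2032]
ee_rot: [-1.276, -2.87, 0.001]
force: [0.6, 0.7, 0.4]
width: 0.982
gripper_force: 0.0
```

```bash
python3 - <<'E'
from h import *
np.set_printoptions(precision=4,suppress=True)
s=arm.observe(); M=R.from_rotvec(s["ee_rot"]).as_matrix(); print(s["clock"],s["position"],s["joints"],np.degrees(np.arctan2(M[1,0],M[0,0])),M[:,2])
P={k:arm.get_image(k) for k in("wrist","scene","top")}; p=P["wrist"]; save(p,"w3.png")
for n in ["date_stamp","ink_pad"]:
    rs=[]
    for k,q in P.items():
        r=arm.place_of(n,q)
        if r: print(n,k,np.array(r[0]["centre"])*[512,384],round(r[0]["conf"],2),atz(ray(q,r[0]["centre"]),0)); rs.append(ray(q,r[0]["centre"]))
    print(tri(rs))
m=arm.trace("date_stamp",p)[0]["region"]; f=np.array(p["frame"]).astype(int)
blk=m&(f.max(2)<80)
for mm,z in((m,.02),(blk,.019)):
    v,u=np.nonzero(mm); X=np.array([atz(ray(p,(a/512,b/384)),z)[:2] for a,b in zip(u,v)])
    r=cv2.minAreaRect((X*1000).astype(np.float32)); print(len(u),X.mean(0),r, cv2.boxPoints(r))
E
```

```text
11.5 [0.4496 0.1514 0.2032] [ 0.1596  0.3049 -0.7344  1.9141  0.2392  1.0118  0.0539] 132.0634036726011 [-0.0008 -0.     -1.    ]
date_stamp wrist [251.8016 114.3936] 0.61 [0.4169 0.1876 0.    ]
date_stamp scene [213.6064 279.7056] 0.87 [0.419  0.1781 0.    ]
date_stamp top [370.1248 204.2112] 0.28 [ 0.4505 -0.2536  0.    ]
(array([0.4388, 0.0363, 0.0228]), [np.float64(0.1538976145175956), np.float64(0.13104072732128974), np.float64(0.27492696241675496)])
ink_pad wrist [344.576 146.496] 0.84 [0.5152 0.2302 0.    ]
ink_pad scene [170.5984 267.8016] 0.93 [0.5119 0.2278 0.    ]
(array([ 0.514 ,  0.2287, -0.0003]), [np.float64(0.0019178814140081864), np.float64(0.0019178814140081413)])
1211 [0.4168 0.1875] ((416.9687805175781, 187.03610229492188), (47.46682357788086, 31.807842254638672), 42.017391204833984) [[388.6909 182.9657]
 [409.9816 159.3343]
 [445.2467 191.1065]
 [423.9559 214.7379]]
646 [0.4163 0.1868] ((417.94696044921875, 185.41616821289062), (46.72602844238281, 26.377220153808594), 38.531959533691406) [[391.4551 181.1791]
 [407.8868 160.5452]
 [444.4388 189.6533]
 [428.0071 210.2871]]
```

View pics/w3.png

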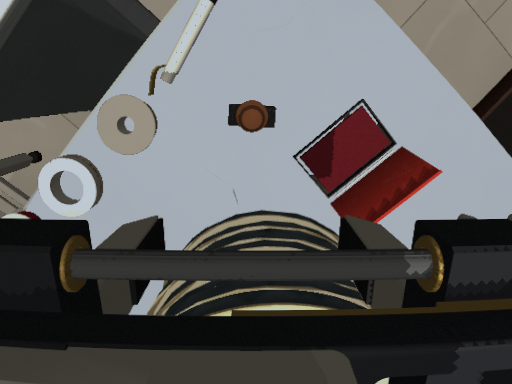

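The stamp block lies horizontally in this view, ends at about (229,116) and (275,116), so its long axis is almost along tool y (about 42° in the world). The pad is at (345,146). I'll go lower for the yaw and position.

>>> {"method": "carry_out", "body": {"claw": [9,9,9,9,9], "delta_pos": [[0,0,3],[0,0,3],[0,0,3],[0,0,0],[0,0,0]], "angular": [[0,0,0],[0,0,0],[0,0,0],[0,0,0],[0,0,0]]}}

```text
clock: 12.5
position: [0.4495, 0.1516, 0.1131]
ee_rot: [-1.275, -2.87, 0.001]
force: [0.1, 0.4, -0.0]
width: 0.986
gripper_force: 0.0
```

```bash
python3 - <<'E'
from h import *
np.set_printoptions(precision=4,suppress=True)
s=arm.observe(); print(s["clock"],s["position"])
p=arm.get_image("wrist"); f=np.array(p["frame"]); 
r=arm.place_of("date_stamp",p); c=np.array(r[0]["centre"])*[512,384]; print(c,r[0]["conf"],atz(ray(p,r[0]["centre"]),0))
g=cv2.cvtColor(f,cv2.COLOR_RGB2GRAY)
m=arm.trace("date_stamp",p)[0]["region"]; v,u=np.nonzero(m); print(u.min(),u.max(),v.min(),v.max())
# block: low brightness and unsaturated inside region
hsv=cv2.cvtColor(f,cv2.COLOR_RGB2HSV)
red=m&(f[...,0].astype(int)-f[...,2]>35); blk=m&~red
for nm,mm,z in(("all",m,.019),("blk",blk,.019),("red",red,.062)):
    v,u=np.nonzero(mm); X=np.array([atz(ray(p,(a/512,b/384)),z)[:2] for a,b in zip(u,v)])
    print(nm,len(u),cv2.minAreaRect((X*1000).astype(np.float32)),"circ",cv2.minEnclosingCircle((X*1000).astype(np.float32)))
# edges at the two block ends: gradient rows per column
x0,x1=u.min(),u.max()
v,u=np.nonzero(m)
for col in range(u.min()+3,u.max()-2,4):
    vv=v[u==col]; a,b=vv.min()-4,vv.max()+5
    d=np.diff(g[a:b,col].astype(int)); print(col,a+d.argmin()+.5,a+d.argmax()+.5,end=" | ")
y0=max(v.min()-25,0); im=f[y0:v.max()+25,u.min()-25:u.max()+25]
cv2.imwrite("pics/w4.png",cv2.cvtColor(cv2.resize(im,None,fx=4.5,fy=4.5,interpolation=cv2.INTER_CUBIC),cv2.COLOR_RGB2BGR)); print(u.min()-25,y0)
E
```

```text
12.5 [0.4495 0.1516 0.1131]
[252.9792 122.688 ] 0.81 [0.418  0.1877 0.    ]
220 284 103 146
all 2128 ((417.0706481933594, 186.9652099609375), (46.94230651855469, 32.215667724609375), 35.55160140991211) circ ((416.9732666015625, 187.31460571289062), 24.72179412841797)
blk 919 ((418.4796142578125, 185.30764770507812), (47.25627136230469, 27.8302059173584), 37.98067855834961) circ ((416.9732666015625, 187.31460571289062), 24.72179412841797)
red 1209 ((413.9701843261719, 190.3417205810547), (25.455501556396484, 25.189285278320312), 42.03056716918945) circ ((414.1633605957031, 190.28086853027344), 13.2767333984375)
223 107.5 137.5 | 227 106.5 137.5 | 231 107.5 137.5 | 235 107.5 138.5 | 239 106.5 141.5 | 243 104.5 144.5 | 247 102.5 145.5 | 251 102.5 146.5 | 255 102.5 145.5 | 259 103.5 144.5 | 263 105.5 142.5 | 267 109.5 139.5 | 271 109.5 139.5 | 275 109.5 139.5 | 279 109.5 139.5 | 195 78
```

View pics/w4.png

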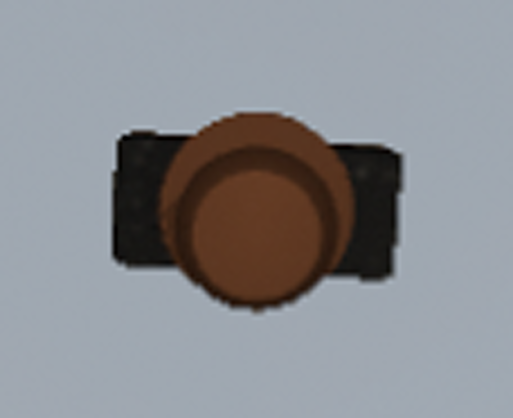

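The crop shows the stamp block slightly clockwise in the picture, with left edges at rows 107/137 and right edges at 109.5/139.5. The grip's top centre is near pixel (252,130) and the collar centre near (252,124).

```bash
python3 - <<'E'
from h import *
np.set_printoptions(precision=4,suppress=True)
p=arm.get_image("wrist")
f=lambda u,z: atz(ray(p,np.array(u)/[512,384]),z)[:2]
for a,b in(((226,107.2),(275,109.5)),((226,137.5),(275,139.6))):
    d=f(b,.019)-f(a,.019); print("angle",np.degrees(np.arctan2(d[1],d[0])))
print("grip top",f((252.3,130.2),.062),"collar",f((252.1,124.0),.030),"block",f((252.3,123.4),.019),f((252.3,123.4),.012))
s=arm.observe(); M=R.from_rotvec(s["ee_rot"]).as_matrix(); print(np.degrees(np.arctan2(M[1,0],M[0,0])))
for q in [(.4165,.1878)]:
    print((M.T@(np.r_[q,.035]-s["position"]))*100)
T=np.array(p["T"]); print(T, M.T@(T[:3,3]-s["position"]))
E
```

```text
angle 39.33224138233656
angle 39.50482849272391
grip top [0.4184 0.188 ] collar [0.4178 0.1887] block [0.4183 0.1884] [0.4188 0.188 ]
132.03705633963787
[ 4.9686 -0.1355  7.909 ]
[[ 0.7433  0.6447  0.1788  0.402 ]
 [ 0.669  -0.7173 -0.1948  0.2044]
 [ 0.0026  0.2644 -0.9644  0.2713]
 [ 0.      0.      0.      1.    ]] [ 0.0714 -0.0005 -0.1572]
```

>>> {"method": "carry_out", "body": {"claw": [9,9,9,9,9,9,9], "delta_pos": [[2.4,0.1,0],[2.4,0,0],[0,0,2.5],[0,0,2.5],[0,0,1.8],[0,0,0.9],[0,0,0]], "angular": [[0,0,0.046],[0,0,0],[0,0,0],[0,0,0],[0,0,0],[0,0,0],[0,0,0]]}}

```text
clock: 13.4
position: [0.419, 0.1883, 0.0356]
ee_rot: [-1.342, -2.84, 0.001]
force: [-0.1, -0.6, 0.3]
width: 0.98
gripper_force: 0.0
```

>>> {"method": "carry_out", "body": {"claw": [1.5,1.5,1.5,1.5,1.5,1.5,1.5,1.5,1.5], "delta_pos": [[0,0,0],[0,0,0],[0,0,0],[0,0,0],[0,0,0],[0,0,0],[0,0,0],[0,0,0],[0,0,0]], "angular": [[0,0,0],[0,0,0],[0,0,0],[0,0,0],[0,0,0],[0,0,0],[0,0,0],[0,0,0],[0,0,0]], "force": 25}}

```text
clock: 14.3
position: [0.419, 0.1883, 0.0357]
ee_rot: [-1.342, -2.84, 0.0]
force: [-0.3, -0.3, 0.8]
width: 0.247
gripper_force: 0.9
```

>>> {"method": "carry_out", "body": {"claw": [1.5,1.5,1.5,1.5], "delta_pos": [[0,0,0],[0,0,0],[0,0,0],[0,0,0]], "angular": [[0,0,0],[0,0,0],[0,0,0],[0,0,0]]}}

```text
clock: 14.7
position: [0.4191, 0.1884, 0.0357]
ee_rot: [-1.342, -2.84, 0.0]
force: [-0.3, -0.6, -1.3]
width: 0.23
gripper_force: 25.0
```

>>> {"method": "carry_out", "body": {"claw": [1.5,1.5,1.5,1.5], "delta_pos": [[0,0,-1],[0,0,-2.5],[0,0,-2.5],[0,0,0]], "angular": [[0,0,0],[0,0,0],[0,0,0],[0,0,0]]}}

```text
clock: 15.1
position: [0.4206, 0.1896, 0.0989]
ee_rot: [1.341, 2.838, 0.006]
force: [-0.3, 0.5, -1.5]
width: 0.232
gripper_force: 25.0
```

```bash
python3 - <<'E'
from h import *
np.set_printoptions(precision=4,suppress=True)
s=arm.observe(); M=R.from_rotvec(s["ee_rot"]).as_matrix(); print(s["clock"],s["position"],s["width"],s["gripper_force"],np.degrees(np.arctan2(M[1,0],M[0,0])))
P={k:arm.get_image(k) for k in("scene","wrist")}
rs=[]
for k,q in P.items():
    for n in("date_stamp","ink_pad"):
        for r in arm.place_of(n,q)[:1]: print(k,n,np.array(r["centre"])*[512,384],r["conf"], atz(ray(q,r["centre"]),0 if n=="ink_pad" else s["position"][2]-.0355))
for zz in(.0355,): print(proj(P["scene"],s["position"]-[0,0,zz]))
c=proj(P["scene"],s["position"])[0].astype(int); f=np.array(P["scene"]["frame"])[c[1]-50:c[1]+50,c[0]-60:c[0]+60]
w=np.array(P["wrist"]["frame"])
im=np.hstack([cv2.resize(f,(400,333),interpolation=cv2.INTER_CUBIC),cv2.resize(w,(400,333))])
cv2.imwrite("pics/c5.png",cv2.cvtColor(im,cv2.COLOR_RGB2BGR))
# pad cushion rect: red region at z .009
m=arm.trace("ink_pad",P["wrist"])[0]["region"]; h=cv2.cvtColor(w,cv2.COLOR_RGB2HSV)
v,u=np.nonzero(m); print(len(u),u.min(),u.max(),v.min(),v.max())
E
```

```text
15.1 [0.4206 0.1896 0.0989] 0.23209408996667455 24.999797944910824 129.41357936153457
scene date_stamp [208.9984 256.0128] 0.6 [0.4219 0.1861 0.0634]
scene ink_pad [171.3152 266.112 ] 0.81 [0.5162 0.2233 0.    ]
wrist date_stamp [247.5008 209.088 ] 0.83 [0.4162 0.1893 0.0634]
wrist ink_pad [372.48   220.1088] 0.82 [0.5165 0.229  0.    ]
[[207.9424 256.9194]]
8121 322 493 156 312
```

View pics/c5.png

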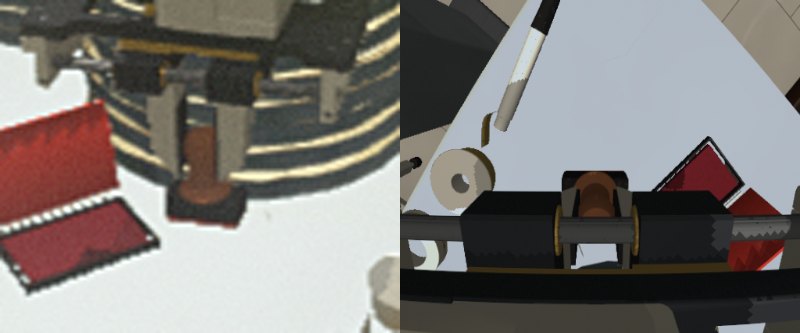

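The stamp is held upright, and its red sole faces down over the table. I'll carry it to the pad next.

>>> {"method": "carry_out", "body": {"claw": [1.5,1.5,1.5,1.5,1.5,1.5,1.5,1.5,1.5,1.5], "delta_pos": [[0,0,0],[0,0,0],[-1.2,2.25,0],[-1.2,2.25,0],[-1.2,2.25,0],[-1.2,2.25,0],[0,0,2],[0,0,2],[0,0,0.8],[0,0,0]], "angular": [[0,0,-0.09],[0,0,-0.095],[0,0,0],[0,0,0],[0,0,0],[0,0,0],[0,0,0],[0,0,0],[0,0,0],[0,0,0]]}}

```text
clock: 16.45
position: [0.5126, 0.226, 0.0463]
ee_rot: [-1.073, -2.95, 0.003]
force: [0.3, -0.1, -0.2]
width: 0.234
gripper_force: 25.0
```

```bash
python3 - <<'E'
from h import *
np.set_printoptions(precision=4,suppress=True)
s=arm.observe(); M=R.from_rotvec(s["ee_rot"]).as_matrix(); print(s["clock"],s["position"],s["force"],np.degrees(np.arctan2(M[1,0],M[0,0])),M[:,2])
p=arm.get_image("scene"); w=arm.get_image("wrist")
for k,q in(("s",p),("w",w)):
    for n in("date_stamp","ink_pad"):
        for r in arm.place_of(n,q)[:1]: print(k,n,np.array(r["centre"])*[512,384],r["conf"], atz(ray(q,r["centre"]),0 if n=="ink_pad" else s["position"][2]-.0355))
c=proj(p,s["position"])[0].astype(int); f=np.array(p["frame"])[c[1]-40:c[1]+60,c[0]-60:c[0]+60]
im=np.hstack([cv2.resize(f,(400,333),interpolation=cv2.INTER_CUBIC),cv2.resize(np.array(w["frame"]),(400,333))])
cv2.imwrite("pics/c6.png",cv2.cvtColor(im,cv2.COLOR_RGB2BGR))
E
```

```text
16.45 [0.5126 0.226  0.0463] [ 0.3467 -0.1055 -0.2365] 140.04224020915296 [-0.0029 -0.0013 -1.    ]
s date_stamp [174.8992 262.0032] 0.92 [0.5113 0.2164 0.0108]
s ink_pad [170.7008 265.1904] 0.63 [0.52   0.2226 0.    ]
w date_stamp [246.6816 211.584 ] 0.7 [0.5107 0.2241 0.0108]
w ink_pad [256.6144 210.0096] 0.68 [0.5169 0.2271 0.    ]
```

View pics/c6.png

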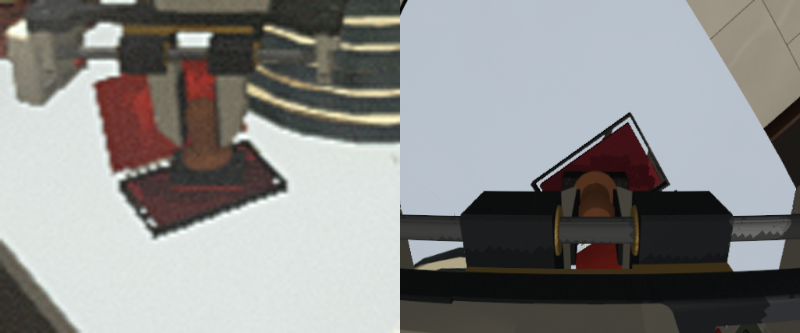

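>>> {"method": "carry_out", "body": {"claw": [1.5,1.5,1.5,1.5,1.5], "delta_pos": [[0,0,0.1],[0,0,0.1],[0,0,0.1],[0,0,0],[0,0,0]], "angular": [[0,0,0],[0,0,0],[0,0,0],[0,0,0],[0,0,0]]}}

```text
clock: 17.25
position: [0.5136, 0.2264, 0.0447]
ee_rot: [-1.074, -2.952, 0.0]
force: [0.0, -0.4, -1.3]
width: 0.232
gripper_force: 25.0
```

>>> {"method": "carry_out", "body": {"claw": [1.5,1.5,1.5,1.5,1.5], "delta_pos": [[0,0,0.05],[0,0,0.05],[0,0,0.05],[0,0,0],[0,0,0]], "angular": [[0,0,0],[0,0,0],[0,0,0],[0,0,0],[0,0,0]]}}

```text
clock: 17.75
position: [0.5137, 0.2264, 0.0436]
ee_rot: [1.074, 2.952, -0.0]
force: [-1.0, -1.7, 5.0]
width: 0.231
gripper_force: 25.0
```

The force is 5 N on the cushion, so the stamp is inked. I'll lift it over the pile and carry it to the feeder.

>>> {"method": "carry_out", "body": {"claw": [1.5,1.5,1.5,1.5,1.5,1.5,1.5,1.5,1.5,1.5,1.5], "delta_pos": [[0,0,0],[0,0,-0.5],[0,0,-1.5],[0,0,-3],[0,0,-3.5],[0,0,-3.5],[0,0,-3.5],[0,0,-3.5],[0,0,-3.5],[0,0,-3.5],[0,0,0]], "angular": [[0,0,0],[0,0,0],[0,0,0],[0,0,0],[0,0,0],[0,0,0],[0,0,0],[0,0,0],[0,0,0],[0,0,0],[0,0,0]]}}

```text
clock: 18.85
position: [0.5148, 0.2285, 0.3093]
ee_rot: [1.071, 2.947, 0.01]
force: [0.3, 0.5, -1.0]
width: 0.234
gripper_force: 25.0
```

>>> {"method": "carry_out", "body": {"claw": [1.5,1.5,1.5,1.5,1.5,1.5,1.5,1.5,1.5,1.5,1.5,1.5,1.5,1.5,1.5,1.5,1.5,1.5,1.5], "delta_pos": [[-2.18,-2.75,0],[-2.18,-2.75,0],[-2.18,-2.75,0],[-2.18,-2.75,0],[-2.18,-2.75,0],[-2.18,-2.75,0],[-2.18,-2.75,0],[-2.18,-2.75,0],[-2.18,-2.75,0],[-2.18,-2.75,0],[-2.18,-2.75,0],[-2.18,-2.75,0],[-2.18,-2.75,0],[-2.18,-2.75,0],[0,0,0],[0,0,0],[0,0,0],[0,0,0],[0,0,0]], "angular": [[0,0,0],[0,0,0],[0,0,0],[0,0,0],[0,0,0],[0,0,0],[0,0,0],[0,0,0],[0,0,0],[0,0,0],[0,0,0],[0,0,0],[0,0,0],[0,0,0],[0,0,-0.109],[0,0,-0.109],[0,0,-0.109],[0,0,-0.109],[0,0,0]]}}

```text
clock: 20.75
position: [0.4998, -0.2644, 0.3033]
ee_rot: [-0.407, -3.115, -0.001]
force: [-0.2, -0.6, -0.6]
width: 0.234
gripper_force: 25.0
```

>>> {"method": "carry_out", "body": {"claw": [1.5,1.5,1.5,1.5,1.5,1.5], "delta_pos": [[0,0,3],[0,0,3],[0,0,3],[0,0,2],[0,0,0],[0,0,0]], "angular": [[0,0,0],[0,0,0],[0,0,0],[0,0,0],[0,0,0],[0,0,0]]}}

```text
clock: 21.35
position: [0.5003, -0.2644, 0.1938]
ee_rot: [0.413, 3.114, 0.0]
force: [1.2, 0.3, -1.0]
width: 0.232
gripper_force: 25.0
```

```bash
python3 - <<'E'
from h import *
np.set_printoptions(precision=4,suppress=True)
s=arm.observe(); M=R.from_rotvec(s["ee_rot"]).as_matrix(); print(s["clock"],s["position"],np.degrees(np.arctan2(M[1,0],M[0,0])),M[:,2],s["joints"])
p=arm.get_image("wrist"); t=arm.get_image("top")
for k,q in(("w",p),("t",t)):
    for n in("date_box","gift_tag","feeder_bed","tag_feeder","date_stamp"):
        for r in arm.place_of(n,q)[:1]: print(k,n,np.array(r["centre"])*[512,384],round(r["conf"],2), atz(ray(q,r["centre"]),{"tag_feeder":0,"gift_tag":.012,"date_stamp":s["position"][2]-.0356}.get(n,.016)))
save(p,"w7.png"); np.save("w7.npy",np.array(p["frame"]))
v=cv2.cvtColor(np.array(p["frame"]),cv2.COLOR_RGB2BGR)[0:280,100:420]
cv2.imwrite("pics/w7c.png",cv2.resize(v,(686,600),interpolation=cv2.INTER_CUBIC))
E
```

```text
21.35 [ 0.5003 -0.2644  0.1938] 164.90691845277192 [ 0.0001  0.0003 -1.    ] [ 0.8576  0.4511 -0.648   1.7231  0.3043  1.07    1.4172]
w date_box [248.7808 112.2048] 0.94 [ 0.4488 -0.2531  0.016 ]
w gift_tag [259.1232 111.2064] 0.74 [ 0.4508 -0.243   0.012 ]
w tag_feeder [260.3008 159.7824] 0.9 [ 0.5012 -0.2548  0.    ]
w date_stamp [248.32   212.3904] 0.81 [ 0.4995 -0.2662  0.1582]
t date_box [367.9232 202.5984] 0.89 [ 0.4524 -0.2446  0.016 ]
t gift_tag [367.3088 203.904 ] 0.86 [ 0.4499 -0.2442  0.012 ]
t feeder_bed [370.2784 203.4048] 0.98 [ 0.4507 -0.2499  0.016 ]
t tag_feeder [370.5856 184.3968] 0.64 [ 0.4965 -0.2553  0.    ]
t date_stamp [398.8992 172.3008] 0.48 [ 0.4974 -0.2689  0.1582]
```

View pics/w7c.png

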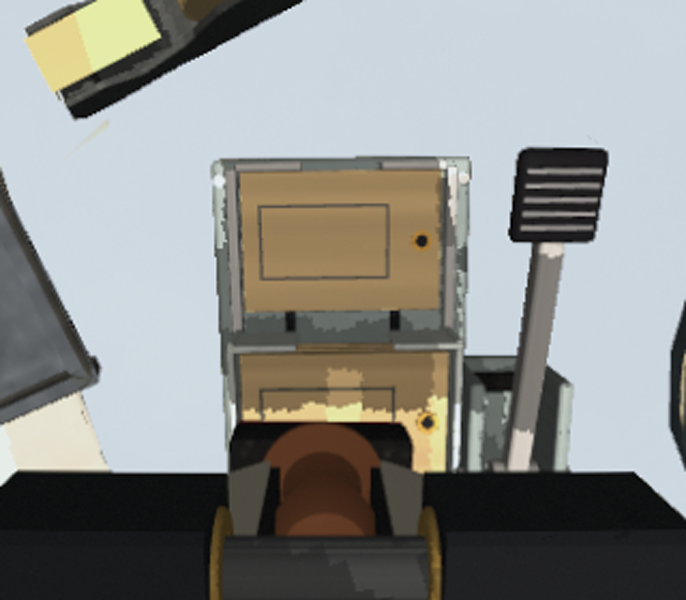

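The box shows at crop corners (260,207), (387,205), (388,277) and (261,279), nearly square to the tool. The block's front edge is at crop row 424, columns 235 to 410. I'll measure both to sub-pixel level from the numbers.

```bash
cat > box.py <<'E'
from h import *
np.set_printoptions(precision=4,suppress=True)
s=arm.observe(); M=R.from_rotvec(s["ee_rot"]).as_matrix(); pos=s["position"]
p=arm.get_image("wrist"); g=cv2.cvtColor(np.array(p["frame"]),cv2.COLOR_RGB2GRAY).astype(float)
def sub(a):
    k=int(a.argmin())
    if 0<k<len(a)-1:
        d=a[k-1]-2*a[k]+a[k+1]; return k+(.5*(a[k-1]-a[k+1])/d if d else 0)
    return k
def rob(x,y):
    for _ in range(4):
        c=np.polyfit(x,y,1); e=abs(y-np.polyval(c,x)); k=e<max(.6,2*np.median(e)); x,y=x[k],y[k]
    return c,len(x)
def box(u0,u1,v0,v1,w=4):
    cs=np.arange(u0+6,u1-5); rs=np.arange(v0+5,v1-4); L=[]
    for v in(v0,v1): L.append(rob(cs,np.array([v-w+sub(g[v-w:v+w+1,c]) for c in cs])))
    for u in(u0,u1): L.append(rob(rs,np.array([u-w+sub(g[r,u-w:u+w+1]) for r in rs])))
    def X(h,q):
        a,b=h; c,d=q; v=(a*d+b)/(1-a*c); return (c*v+d,v)
    cor=[X(L[i][0],L[j][0]) for i,j in((0,2),(0,3),(1,3),(1,2))]
    W=np.array([atz(ray(p,np.array(c)/[512,384]),.016)[:2] for c in cor]); print(np.array(cor).round(1).tolist(),[l[1] for l in L])
    print("size",np.linalg.norm(W[1]-W[0]),np.linalg.norm(W[3]-W[0]))
    d=(W[1]-W[0]+W[2]-W[3]); d2=(W[0]-W[3]+W[1]-W[2])
    print("centre",W.mean(0),"long axis deg",np.degrees(np.arctan2(d[1],d[0])),"x axis+180:",np.degrees(np.arctan2(d2[1],d2[0])))
    return W.mean(0)
E
cat > r.py <<'E'
from box import *
c=box(221,281,96,130)
print("tool yaw",np.degrees(np.arctan2(M[1,0],M[0,0])))
# sole front edge
cols=np.arange(205,298); e=[]
for u in cols:
    col=g[180:215,u]; d=np.diff(col); k=d.argmin(); e.append((u,180+k+.5+0.0,col[k],col[min(k+2,34)]))
print([(int(a),float(b),int(x),int(y)) for a,b,x,y in e][::4])
T=np.array(p["T"])
def tl(u,z): # image pt to tool coords at tool depth z
    o,d=ray(p,np.array(u)/[512,384]); o=M.T@(o-pos); d=M.T@d; return o+d*(z-o[2])/d[2]
import pickle
ee=np.array([(a,b) for a,b,x,y in e if y<50 and x>60]); 
m=(ee[:,0]>214)&(ee[:,0]<286); cf,n=rob(ee[m,0],ee[m,1]); print(cf,n)
A,B=[tl((u,np.polyval(cf,u)),.0356)*1000 for u in(215,285)]; print("edge tool mm",A,B,"yaw",np.degrees(np.arctan2(B[0]-A[0],B[1]-A[1])))
row=int(np.polyval(cf,250))+3
for r in(row,row+2,row+4,row+8):
    d=np.diff(g[r,195:305]); l,rr=195+d[:40].argmin()+.5,195+70+d[70:].argmax()+.5; print(r,l,rr,[tl((q,r),.0356)*1000 for q in(l,rr)])
E
python3 r.py
```

```text
[[220.7, 96.2], [281.0, 95.2], [280.9, 128.9], [222.0, 129.9]] [49, 49, 25, 25]
size 0.05878762320960858 0.03287623013372588
centre [ 0.4497 -0.2513] long axis deg 75.85804990258079 x axis+180: 166.0446047313485
tool yaw 164.98836530818124
[(205, 188.5, 144, 133), (209, 199.5, 143, 14), (213, 195.5, 120, 17), (217, 195.5, 183, 21), (221, 195.5, 168, 20), (225, 196.5, 134, 13), (229, 196.5, 134, 12), (233, 196.5, 134, 11), (237, 196.5, 134, 13), (241, 196.5, 134, 40), (245, 196.5, 135, 56), (249, 196.5, 135, 60), (253, 196.5, 148, 59), (257, 196.5, 190, 47), (261, 196.5, 189, 19), (265, 196.5, 188, 11), (269, 196.5, 170, 11), (273, 196.5, 171, 11), (277, 196.5, 171, 8), (281, 196.5, 170, 10), (285, 196.5, 174, 11), (289, 200.5, 101, 13), (293, 207.5, 190, 169), (297, 195.5, 153, 59)]
[ -0.  196.5] 49
edge tool mm [ 10.55   -22.0833  35.6   ] [10.51   20.3288 35.6   ] yaw -0.05398972287503452
199 209.5 288.5 [array([  8.9587, -25.4789,  35.6   ]), array([ 8.9148, 22.4998, 35.6   ])]
201 208.5 289.5 [array([  7.6801, -26.1336,  35.6   ]), array([ 7.6354, 23.1468, 35.6   ])]
203 207.5 290.5 [array([  6.3969, -26.7907,  35.6   ]), array([ 6.3513, 23.7963, 35.6   ])]
207 206.5 291.5 [array([  3.8167, -27.4991,  35.6   ]), array([ 3.7705, 24.4898, 35.6   ])]
```

>>> {"method": "carry_out", "body": {"claw": [1.5,1.5,1.5,1.5,1.5,1.5,1.5,1.5,1.5,1.5], "delta_pos": [[2.64,0.1,0],[2.64,0.1,0],[0,0,3],[0,0,3],[0,0,3],[0,0,2.5],[0,0,1.5],[0,0,0.5],[0,0,0],[0,0,0]], "angular": [[0,0,-0.016],[0,0,0],[0,0,0],[0,0,0],[0,0,0],[0,0,0],[0,0,0],[0,0,0],[0,0,0],[0,0,0]]}}

```text
clock: 23.0
position: [0.4501, -0.2496, 0.059]
ee_rot: [0.385, 3.117, -0.001]
force: [0.4, -0.2, -0.3]
width: 0.232
gripper_force: 25.0
```

```bash
cat > r2.py <<'E'
from box import *
print(s["clock"],pos,s["force"],"yaw",np.degrees(np.arctan2(M[1,0],M[0,0])),M[:,2])
def px(t): return proj(p,pos+M@np.array(t))[0]
h=pos[2]-.016
print("expected sole corners",px([.011,-.024,.0356]),px([.011,.024,.0356]))
print("expected box front corners",px([.017,-.030,h]),px([.017,.030,h]))
a=int(px([.017,0,h])[1]); b=int(px([.011,0,.0356])[1])
for u in (200,212,225,238,250,262,275,288,300): print(u,a-8,g[a-8:b+10,u].astype(int).tolist())
for r in (b,b+4,b+8): print("row",r,"L from180",g[r,180:225].astype(int).tolist(),"R from 270",g[r,270:320].astype(int).tolist())
E
python3 r2.py
```

```text
23.0 [ 0.4501 -0.2496  0.059 ] [ 0.4212 -0.2405 -0.2607] yaw 165.91616344312922 [ 0.001  -0.0005 -1.    ]
expected sole corners [211.8583 195.8154] [291.1106 195.7384]
expected box front corners [203.281  183.0554] [299.6562 182.9613]
200 175 [96, 97, 98, 99, 99, 99, 99, 97, 94, 93, 92, 92, 92, 91, 91, 90, 89, 89, 88, 88, 89, 88, 88, 87, 89, 89, 89, 89, 90, 90]
212 175 [96, 96, 98, 99, 99, 99, 99, 87, 52, 62, 91, 98, 96, 95, 94, 94, 93, 92, 91, 91, 82, 48, 18, 11, 11, 10, 8, 10, 12, 12]
225 175 [96, 97, 98, 99, 99, 100, 99, 87, 52, 62, 91, 99, 96, 96, 95, 94, 92, 92, 91, 92, 81, 49, 16, 11, 11, 10, 9, 11, 11, 14]
238 175 [96, 97, 97, 99, 99, 100, 99, 86, 52, 64, 91, 98, 97, 95, 95, 94, 93, 92, 91, 91, 85, 62, 18, 16, 37, 52, 59, 59, 59, 59]
250 175 [95, 97, 98, 99, 99, 99, 100, 91, 65, 63, 90, 98, 97, 95, 94, 94, 93, 92, 91, 92, 86, 63, 44, 58, 58, 59, 58, 58, 59, 58]
262 175 [95, 96, 98, 98, 99, 99, 99, 91, 64, 56, 82, 98, 97, 96, 94, 94, 93, 92, 91, 92, 91, 76, 21, 12, 26, 47, 58, 57, 57, 57]
275 175 [95, 96, 98, 99, 100, 99, 100, 91, 65, 57, 82, 98, 97, 96, 95, 94, 93, 92, 91, 92,
[... 864 characters left out ...]
 10, 10, 11, 10, 9, 7, 11, 10, 11, 12, 9, 10, 10, 10, 11] R from 270 [11, 9, 8, 10, 9, 11, 9, 8, 11, 10, 10, 9, 12, 8, 12, 9, 11, 9, 29, 74, 111, 118, 118, 114, 92, 65, 91, 118, 118, 118, 118, 118, 118, 118, 118, 118, 118, 109, 90, 90, 89, 90, 89, 90, 89, 89, 89, 89, 90, 89]
row 203 L from180 [97, 95, 95, 95, 96, 90, 70, 49, 60, 74, 91, 91, 92, 92, 91, 91, 92, 92, 91, 91, 90, 77, 46, 64, 92, 92, 91, 84, 26, 11, 11, 12, 12, 13, 13, 11, 10, 10, 11, 12, 11, 12, 8, 12, 11] R from 270 [13, 11, 10, 12, 12, 11, 12, 11, 11, 10, 10, 11, 10, 13, 12, 12, 12, 11, 10, 11, 31, 80, 120, 112, 82, 71, 101, 120, 120, 120, 120, 120, 121, 120, 120, 120, 119, 119, 110, 91, 91, 91, 91, 90, 87, 88, 88, 87, 85, 84]
```

>>> {"method": "carry_out", "body": {"claw": [1.5,1.5,1.5,1.5,1.5], "delta_pos": [[0,-0.05,0.2],[0,0,0.2],[0,0,0.15],[0,0,0],[0,0,0]], "angular": [[0,0,0.004],[0,0,0],[0,0,0],[0,0,0],[0,0,0]]}}

```text
clock: 23.55
position: [0.4494, -0.2499, 0.0527]
ee_rot: [-0.391, -3.117, -0.0]
force: [0.1, -0.9, 0.1]
width: 0.232
gripper_force: 25.0
```

```bash
python3 r2.py
```

```text
23.55 [ 0.4494 -0.2499  0.0527] [ 0.0772 -0.9133  0.1401] yaw 165.68722431459778 [-0.  0. -1.]
expected sole corners [211.8545 195.8464] [291.1083 195.7688]
expected box front corners [201.8407 185.8186] [301.1035 185.721 ]
200 177 [94, 94, 96, 97, 98, 99, 99, 99, 98, 90, 66, 57, 56, 61, 68, 67, 67, 66, 66, 69, 76, 76, 76, 75, 80, 85, 85, 86]
212 177 [94, 94, 96, 96, 97, 99, 98, 98, 99, 86, 50, 63, 90, 98, 96, 96, 94, 93, 82, 48, 19, 9, 10, 11, 11, 11, 12, 15]
225 177 [93, 95, 96, 97, 97, 99, 98, 99, 99, 88, 55, 63, 90, 98, 96, 95, 95, 93, 83, 49, 16, 11, 10, 10, 12, 12, 11, 13]
238 177 [94, 95, 95, 97, 98, 99, 99, 99, 99, 87, 53, 62, 90, 98, 96, 96, 95, 93, 88, 62, 18, 17, 37, 52, 59, 58, 58, 57]
250 177 [94, 94, 95, 96, 98, 99, 99, 98, 99, 87, 56, 62, 91, 98, 97, 96, 94, 93, 87, 64, 45, 58, 58, 58, 59, 59, 58, 58]
262 177 [94, 94, 95, 96, 97, 99, 98, 99, 99, 87, 53, 63, 90, 98, 97, 95, 94, 94, 93, 75, 19, 13, 28, 45, 56, 58, 58, 56]
275 177 [94, 95, 95, 97, 98, 99, 99, 99, 99, 88, 54, 62, 90, 98, 97, 95, 95, 94, 92, 76, 20, 10, 9, 9, 10, 11, 11, 11]
288 177 [114, 94, 95, 96, 98, 98
[... 761 characters left out ...]
86, 54, 9, 10, 10, 8, 8, 11, 8, 8, 8, 11, 11, 12, 11, 11, 11] R from 270 [9, 9, 10, 9, 9, 9, 9, 9, 8, 10, 8, 7, 10, 9, 12, 10, 9, 8, 22, 70, 113, 119, 119, 118, 119, 108, 68, 49, 75, 102, 102, 103, 108, 119, 118, 109, 90, 90, 91, 90, 90, 90, 90, 90, 90, 90, 90, 91, 90, 90]
row 203 L from180 [95, 94, 95, 96, 83, 53, 49, 72, 84, 90, 90, 89, 90, 89, 90, 90, 90, 90, 89, 89, 85, 45, 55, 90, 90, 90, 90, 83, 26, 12, 12, 9, 12, 12, 11, 12, 11, 11, 10, 11, 10, 11, 10, 13, 12] R from 270 [13, 11, 11, 11, 12, 11, 11, 10, 10, 11, 12, 12, 12, 13, 11, 9, 12, 10, 12, 12, 30, 79, 118, 118, 117, 113, 91, 65, 92, 118, 118, 118, 117, 118, 118, 118, 118, 118, 117, 112, 102, 110, 111, 97, 89, 89, 89, 89, 89, 89]
```

>>> {"method": "carry_out", "body": {"claw": [1.5,1.5,1.5,1.5], "delta_pos": [[-0.06,0,0],[0,0,0.03],[0,0,0],[0,0,0]], "angular": [[0,0,-0.005],[0,0,0],[0,0,0],[0,0,0]]}}

```text
clock: 24.0
position: [0.45, -0.2501, 0.0525]
ee_rot: [0.384, 3.118, -0.0]
force: [0.1, 0.7, -0.7]
width: 0.234
gripper_force: 25.0
```

```bash
python3 r2.py | cut -c1-420
```

```text
24.0 [ 0.45   -0.2501  0.0525] [ 0.0851  0.7349 -0.6827] yaw 165.97007362712017 [ 0.0001 -0.0001 -1.    ]
expected sole corners [211.8069 195.879 ] [291.0727 195.8011]
expected box front corners [201.7294 185.9678] [301.1319 185.8698]
200 177 [95, 96, 97, 98, 99, 99, 99, 98, 90, 66, 56, 61, 68, 67, 68, 66, 66, 66, 65, 68, 76, 75, 76, 74, 74, 79, 87, 87]
212 177 [95, 96, 97, 97, 99, 98, 99, 98, 87, 55, 64, 90, 97, 97, 95, 94, 93, 93, 82, 49, 18, 11, 11, 10, 7, 11, 9, 12]
225 177 [95, 96, 96, 98, 99, 99, 99, 99, 87, 52, 63, 90, 98, 97, 96, 94, 94, 93, 82, 48, 18, 9, 12, 10, 12, 10, 10, 13]
238 177 [95, 95, 96, 99, 98, 99, 99, 98, 87, 51, 63, 90, 98, 96, 96, 95, 94, 93, 87, 61, 16, 17, 36, 52, 57, 58, 58, 58]
250 177 [94, 96, 97, 97, 99, 99, 99, 99, 86, 51, 57, 82, 98, 97, 96, 94, 94, 93, 86, 64, 45, 58, 57, 58, 57, 58, 58, 57]
262 177 [94, 95, 96, 97, 98, 99, 99, 99, 91, 65, 57, 82, 98, 97, 96, 94, 94, 93, 92, 76, 21, 16, 29, 46, 57, 57, 58, 56]
275 177 [94, 96, 96, 98, 99, 98, 100, 99, 91, 64, 56, 81, 98, 96, 96, 95, 94, 93, 92, 76, 21, 9, 10, 9, 9, 10, 9, 10]
288 177 [94, 95, 96, 98,
[... 770 characters left out ...]
6, 53, 11, 9, 11, 10, 11, 10, 9, 11, 8, 10, 11, 13, 11, 13, 12] R from 270 [9, 11, 10, 10, 8, 10, 10, 9, 10, 9, 10, 11, 12, 11, 10, 11, 11, 9, 29, 74, 112, 118, 111, 89, 90, 90, 80, 50, 73, 102, 108, 118, 119, 118, 119, 109, 90, 91, 90, 91, 90, 91, 90, 90, 90, 90, 90, 91, 90, 90]
row 203 L from180 [95, 94, 95, 98, 84, 53, 48, 75, 82, 91, 90, 91, 90, 90, 91, 91, 90, 90, 90, 90, 87, 45, 54, 91, 90, 90, 90, 83, 27, 11, 12, 10, 9, 11, 11, 12, 10, 9, 10, 9, 11, 12, 11, 11, 11] R from 270 [12, 10, 10, 10, 9, 9, 12, 11, 11, 10, 14, 12, 10, 11, 11, 9, 11, 12, 12, 12, 32, 78, 117, 118, 118, 112, 88, 65, 92, 118, 119, 118, 118, 118, 119, 118, 117, 118, 118, 112, 97, 90, 90, 89, 90, 90, 90, 90, 90, 90]
```

>>> {"method": "carry_out", "body": {"claw": [1.5,1.5,1.5,1.5], "delta_pos": [[0,0,0.05],[0,0,0.05],[0,0,0],[0,0,0]], "angular": [[0,0,0],[0,0,0],[0,0,0],[0,0,0]]}}

```text
clock: 24.45
position: [0.4501, -0.2502, 0.0516]
ee_rot: [0.384, 3.118, -0.0]
force: [-0.4, -0.4, 2.3]
width: 0.229
gripper_force: 25.0
```

>>> {"method": "carry_out", "body": {"claw": [1.5,1.5,1.5,1.5], "delta_pos": [[0,0,0.02],[0,0,0],[0,0,0],[0,0,0]], "angular": [[0,0,0],[0,0,0],[0,0,0],[0,0,0]]}}

```text
clock: 24.85
position: [0.4502, -0.2503, 0.0515]
ee_rot: [0.384, 3.117, -0.001]
force: [-0.9, -1.0, 5.5]
width: 0.235
gripper_force: 25.0
```

```bash
python3 - <<'E'
from h import *
for _ in range(8): arm.get_image("top"); s=arm.observe(); print(s["clock"],s["force"],s["position"])
E
python3 r2.py | cut -c1-330
```

```text
24.9 [-1.34282131 -0.99301537  6.12019491] [ 0.45015824 -0.25033332  0.05147977]
24.95 [-1.06209454 -0.70733625  4.76864242] [ 0.45021138 -0.25031403  0.0514982 ]
25.0 [-0.57904549 -0.66564405  5.47577941] [ 0.45018883 -0.25034573  0.05148653]
25.05 [-0.89172259 -0.31194942  5.34912799] [ 0.45016346 -0.25032534  0.05148062]
25.1 [-1.92295927 -0.93822681  5.37353378] [ 0.45019884 -0.25031688  0.05148847]
25.15 [-1.20721664 -0.70787044  5.04111483] [ 0.45015947 -0.25033995  0.05148703]
25.2 [-0.75294001 -1.0696372   5.24818919] [ 0.45017186 -0.25032624  0.05147922]
25.25 [-0.85732047 -2.15738236  4.90446043] [ 0.45015239 -0.25034232  0.05148408]
25.25 [ 0.4502 -0.2503  0.0515] [-0.8573 -2.1574  4.9045] yaw 165.95928245058883 [ 0.0004 -0.0005 -1.    ]
expected sole corners [211.8019 195.7781] [291.0609 195.7042]
expected box front corners [201.4949 186.3057] [301.3522 186.2122]
200 178 [96, 97, 98, 99, 99, 99, 99, 93, 78, 69, 69, 67, 68, 68, 66, 71, 76, 76, 76, 76, 76, 80, 86, 85, 85, 85, 86]
212 178 [96, 97, 98, 99, 99, 99, 99, 87, 55, 62, 89, 98, 96, 95, 95, 93, 93, 82, 46, 12, 11, 11
[... 1132 characters left out ...]
2, 92, 92, 91, 92, 92, 88, 72, 49, 71,
row 199 L from180 [95, 95, 96, 96, 81, 49, 49, 75, 97, 91, 91, 91, 91, 91, 91, 91, 90, 91, 91, 90, 80, 45, 54, 91, 91, 91, 91, 91, 87, 57, 9, 10, 11, 9, 9, 11, 10, 11, 10, 11, 10, 10, 12, 9, 8] R from 270 [9, 9, 10, 9, 9, 10, 9, 9, 9, 9, 9, 10, 10, 8, 10, 10, 10, 9, 9, 45, 94, 119, 111, 90, 90, 90, 84, 65, 57, 83, 102, 108, 113,
row 203 L from180 [95, 94, 95, 97, 82, 53, 49, 68, 83, 92, 90, 90, 90, 90, 90, 90, 90, 90, 90, 91, 85, 43, 55, 90, 91, 90, 90, 84, 30, 12, 10, 10, 11, 12, 9, 12, 10, 12, 12, 11, 12, 10, 8, 11, 11] R from 270 [13, 11, 11, 10, 10, 8, 12, 10, 12, 12, 13, 10, 10, 10, 9, 12, 12, 12, 10, 10, 10, 59, 107, 118, 118, 118, 108, 75, 71, 10
```

```bash
python3 -c "
from cell import arm
print(arm.sign_off())"
```

```text
the job is handed in; nothing more can be done
None
```

The tag is fed out with the lever back up, and the inked stamp is still gripped, held on the date box at about 5 N, centred to about 0.3 mm and square to within about half a degree by the wrist camera; I handed in at 25 s, but viewed 11 pictures, one over the limit of 10.

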